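Queue the stoppered flasks in their colour-coded holders

TASK

Stand each of the four flasks with a red, blue, yellow or green stopper in the holder of its own colour, in any order, so that it rests upright and flat on the cork floor inside the rim. Carry the flasks upright and set them down rather than dropping them, and leave the black-stoppered flask and the cup in the cork ring where they are.

Things in the scene. Friction and masses are not known exactly. Their poses are not given: they have to be found in the camera images.
- flask_red_neck (a point): conical glass flask, red stopper and foot disc, loose, upright, 0.06 to 0.11 kg, 106 mm tall, foot 51 mm across; cone 50 mm across at 12 mm height narrows to a straight neck, 24 mm in diameter from 54 mm up to the top (stopper fixed, as wide as the neck). Point: on its axis, 82 mm above its underside, in the middle of the neck: the place to grip. z: its axis, up; round, yaw does not matter.
- flask_blue_neck (a point): conical glass flask, blue stopper and foot disc, loose, upright, 0.06 to 0.11 kg, 106 mm tall, foot 51 mm across; cone 50 mm across at 12 mm height narrows to a straight neck, 24 mm in diameter from 54 mm up to the top (stopper fixed, as wide as the neck). Point: on its axis, 82 mm above its underside, in the middle of the neck: the place to grip. z: its axis, up; round, yaw does not matter.
- flask_yellow_neck (a point): conical glass flask, yellow stopper and foot disc, loose, upright, 0.06 to 0.11 kg, 106 mm tall, foot 51 mm across; cone 50 mm across at 12 mm height narrows to a straight neck, 24 mm in diameter from 54 mm up to the top (stopper fixed, as wide as the neck). Point: on its axis, 82 mm above its underside, in the middle of the neck: the place to grip. z: its axis, up; round, yaw does not matter.
- flask_green_neck (a point): conical glass flask, green stopper and foot disc, loose, upright, 0.06 to 0.11 kg, 106 mm tall, foot 51 mm across; cone 50 mm across at 12 mm height narrows to a straight neck, 24 mm in diameter from 54 mm up to the top (stopper fixed, as wide as the neck). Point: on its axis, 82 mm above its underside, in the middle of the neck: the place to grip. z: its axis, up; round, yaw does not matter.
- holder_red: round red holder with a cork floor, fixed to the bench: outside diameter 88 mm, rim 20 mm high, 8 mm thick wall, well 72 mm in diameter, its floor 5 mm above the bench. Origin: centre of its underside, on the bench. z up; round, so its yaw does not matter.
- holder_blue: round blue holder with a cork floor, fixed to the bench: outside diameter 88 mm, rim 20 mm high, 8 mm thick wall, well 72 mm in diameter, its floor 5 mm above the bench. Origin: centre of its underside, on the bench. z up; round, so its yaw does not matter.
- holder_yellow: round yellow holder with a cork floor, fixed to the bench: outside diameter 88 mm, rim 20 mm high, 8 mm thick wall, well 72 mm in diameter, its floor 5 mm above the bench. Origin: centre of its underside, on the bench. z up; round, so its yaw does not matter.
- holder_green: round green holder with a cork floor, fixed to the bench: outside diameter 88 mm, rim 20 mm high, 8 mm thick wall, well 72 mm in diameter, its floor 5 mm above the bench. Origin: centre of its underside, on the bench. z up; round, so its yaw does not matter.
- flask_spare_neck (a point): a fifth flask of the same shape and size with black stopper and black foot, loose; it has no holder and is to be left alone. Point on its axis, 82 mm above its underside.
- cup_center (a point): small clear cup standing in a plain cork ring, one loose piece, 72 mm in diameter and 44 mm tall; to be left alone. Point on its axis, 22 mm above its underside.

How it is judged:
At the end, for the whole second after the job is handed in: Each of the red, blue, yellow and green flasks stands in the holder of its colour: its axis within 14 mm of the holder's centre, its foot on the well's floor (height within 4 mm), upright within 0.1 rad, released and at rest (horizontal distance between flask_red_neck and holder_red below 0.014 m and z of flask_red_neck in the frame of holder_red between 0.083 and 0.091 m and angle between each of flask_red_neck, flask_blue_neck, flask_yellow_neck, flask_green_neck's own z axis and vertical below 0.1 rad and linear speed of each of flask_red, flask_blue, flask_yellow, flask_green below 0.02 m/s and horizontal distance between flask_blue_neck and holder_blue below 0.014 m and z of flask_blue_neck in the frame of holder_blue between 0.083 and 0.091 m and horizontal distance between flask_yellow_neck and holder_yellow below 0.014 m and z of flask_yellow_neck in the frame of holder_yellow between 0.083 and 0.091 m and horizontal distance between flask_green_neck and holder_green below 0.014 m and z of flask_green_neck in the frame of holder_green between 0.083 and 0.091 m); the robot touches nothing.
It fails at once if a coloured flask is tipped by more than about 35 degrees (angle between any of flask_red_neck, flask_blue_neck, flask_yellow_neck, flask_green_neck's own z axis and vertical above 0.6 rad).
It fails at once if a coloured flask is let go in the air, more than 30 mm above the bench ((height (world z) of flask_red_neck above 0.112 m and contact force between the fingers and flask_red below 0.02 N) or (height (world z) of flask_blue_neck above 0.112 m and contact force between the fingers and flask_blue below 0.02 N) or (height (world z) of flask_yellow_neck above 0.112 m and contact force between the fingers and flask_yellow below 0.02 N) or (height (world z) of flask_green_neck above 0.112 m and contact force between the fingers and flask_green below 0.02 N)).
It fails at once if the black-stoppered flask is moved by more than 20 mm (distance of flask_spare_neck from where it was at the start of the episode above 0.02 m).
It fails at once if the cup in the cork ring is moved by more than 20 mm (distance of cup_center from where it was at the start of the episode above 0.02 m).
It also fails if it takes over 109 s, if anything falls off the work surface, if the arm or the gripper's body presses on something with over 40 N, if the wrist force passes 120 N, or if a joint passes its speed limit or range.

ROBOT

A 6-joint arm with a two-finger parallel gripper is mounted at the origin on the work surface. World frame = base frame: x ahead of the robot, y to its left, z up, the work surface at z = 0. Lengths are in m, angles in rad, forces in N, time in s.
With the tool pointing down it reaches from about 0.35 to 0.85 m from the base axis. Payload 8.1 kg.
Tool frame: the origin (TCP) lies midway between the tips of the shut fingers; the grasp point (between the pads) lies 19 mm behind it; z points along the fingers, y is the direction in which the jaws open and shut (so a half turn about z gives the same grasp; the last joint's range is limited). The gripper opens to 93 mm and grips with 3 to 60 N. Pads are 15 mm wide; open, the fingers measure 128 mm over their backs; the gripper's body (75 mm by 188 mm) begins 65 mm behind the grasp point.
Start: joints at [-1.303, 0.13, 1.488, -0, 1.523, -0.085], TCP at [0.207, -0.563, 0.219] pointing down, gripper open.
Joint ranges: [-2.96, 2.96], [-0.89, 2.26], [0.02, 2.5], [-1.34, 4.48], [0, 2.73], [-2.66, 2.66]. Speed limits (rad/s): [2.39, 2.39, 2.79, 3.14, 3.14, 3.14].

INTERFACE

Orientations are given as a unit quaternion [w, x, y, z].
In Python, from station import arm gives the robot as it stands. The module is installed in compiled form; this text tells all that it offers. Calls block until the motion is done:
- arm.move_ptp(position, orientation): joint-space move of the TCP to a pose.
- arm.line_to(position, attitude=None, speed=0.15): straight line of the TCP; attitude=None keeps the orientation; speed is the mean speed in m/s.
- arm.move_j(angles): joint-space move.
- arm.move_gripper(opening, force=None): finger opening in m; force is the grip in N (None keeps the last); returns when the fingers have stopped.
- arm.wait(seconds).
- arm.ik(position, orientation): joint angles nearest the present ones, or None.
- arm.camera(name): name is "scene" or "top" or "wrist"; returns the picture (480x640x3 uint8, blue, green, red); there is no depth.
- arm.camera_model(name): a dict with "mtx" (3x3 intrinsics, pixels), "R" (3x3) and "t" (3): a world point X has camera coordinates R X + t. Camera axes: x right, y down, z forward; pixel columns grow to the right and rows downward; lengths in m; the calibration is good to about 2 mm. A picture is of the moment at which its call begins: read the wrist's pose just before it. camera_model takes no time and is no camera call; for the wrist camera it gives the pose at the moment of the call.
A pose or a line that the arm cannot do raises arm.PlanningError and nothing moves.
- arm.job_done(): hands the job in, once; it reports no verdict.
Trained networks look in the newest picture that a camera, given by its name, has taken for a name from the list of things; names that differ only in an ending like _2 or _b are one class to them, and where a whole thing is asked for, a point or a joint stands for the part that bears it (a point fixed in the world has none). Each returns a list of dicts, best first, with "confidence" (0 to 1); they miss things now and then, are a little off and sometimes report something else, mostly with a low value. They report only what shows in the picture. A call takes as long as a camera call.
- arm.spot_in(camera, label): "xyz" ([x, y, z] in m, in world coordinates, good to about 4 mm: the middle of the surface that is visible of it).
Readings, each from a call of its own:
- arm.current_clock(): time.
- arm.current_joint_pos(): joint angles.
- arm.current_joint_velocities(): joint speeds.
- arm.current_effort(): joint torques, N m.
- arm.current_eef_pos(): TCP position.
- arm.current_tool_rot(): TCP orientation.
- arm.current_ft_force(): force on the tool from outside, world axes, zero at the start.
- arm.current_ft_torque(): the same for the moment, N m.
- arm.current_gripper_width(): finger opening in m.
Only numpy, scipy, OpenCV 4.12 (cv2) and the standard library are available. Lean on these libraries where they do the work, as an engineer would, in place of code of your own. Each camera call takes 0.05 s, during which the arm holds its last target.

## Working session

There is one attempt and no reset: what is moved stays moved. The work goes in short steps, each a Python script; the robot and the scene stay as the last script left them, time stands still between calls to the robot, and variables do not carry over. Pictures are saved under pics/ and viewed, and the job is handed in when it is done.

```bash
mkdir -p pics; python3 - <<'E'
from station import arm
import cv2
for n in ("scene","top","wrist"):
    cv2.imwrite(f"pics/{n}0.png",arm.camera(n))
for l in ["flask_red_neck","flask_blue_neck","flask_yellow_neck","flask_green_neck","flask_spare_neck","cup_center","holder_red","holder_blue","holder_yellow","holder_green"]:
    for c in ("top","scene"):
        print(l,c,[([round(float(v),3) for v in d["xyz"]],round(float(d["confidence"]),2)) for d in arm.spot_in(c,l)])
print(arm.current_clock(),arm.current_tool_rot(),arm.current_eef_pos(),arm.camera_model("top"))
E
```

```text
flask_red_neck top [([0.446, -0.121, 0.044], 0.61)]
flask_red_neck scene [([0.458, -0.129, 0.038], 0.6), ([0.451, -0.273, 0.037], 0.25)]
flask_blue_neck top [([0.561, -0.189, 0.042], 0.74)]
flask_blue_neck scene [([0.566, -0.061, 0.042], 0.63), ([0.578, -0.198, 0.043], 0.56)]
flask_yellow_neck top [([0.449, -0.27, 0.04], 0.91)]
flask_yellow_neck scene [([0.453, -0.273, 0.041], 0.7), ([0.463, 0.269, 0.041], 0.41)]
flask_green_neck top [([0.549, -0.056, 0.041], 0.68), ([0.448, -0.119, 0.043], 0.43)]
flask_green_neck scene [([0.564, -0.061, 0.043], 0.97)]
flask_spare_neck top [([0.447, 0.268, 0.048], 0.9)]
flask_spare_neck scene [([0.459, 0.143, 0.004], 0.24)]
cup_center top [([0.679, -0.002, 0.023], 0.84)]
cup_center scene [([0.69, -0.005, 0.019], 0.77), ([0.561, 0.202, 0.006], 0.28)]
holder_red top [([0.458, 0.148, 0.007], 0.82)]
holder_red scene [([0.46, 0.142, 0.008], 0.55)]
holder_blue top [([0.559, 0.203, 0.008], 0.93)]
holder_blue scene [([0.561, 0.204, 0.003], 0.69), ([0.445, 0.011, 0.013], 0.25)]
holder_yellow top [([0.575, 0.07, 0.006], 0.86)]
holder_yellow scene [([0.573, 0.069, 0.005], 0.67)]
holder_green top [([0.447, 0.013, 0.006], 0.7)]
holder_green scene [([0.448, 0.011, 0.009], 0.85)]
1.15 [7.99530949e-06 9.84481578e-01 1.75487956e-01 3.87926124e-06] [ 0.20734856 -0.56305309  0.21864037] {'mtx': array([[439.2380044 ,   0.        , 315.70188468],
       [  0.        , 439.2380044 , 240.7117083 ],
       [  0.        ,   0.        ,   1.        ]]), 'R': array([[ 0.01796151, -0.99983339, -0.00325261],
       [-0.98937155, -0.01730389, -0.14437627],
       [ 0.14429593,  0.00581125, -0.98951752]]), 't': array([-0.00716857,  0.56504124,  0.64441984])}
```

View pics/top0.png

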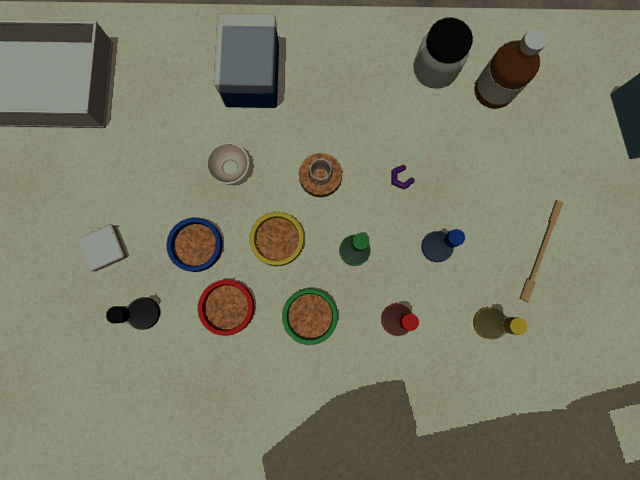

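View pics/scene0.png

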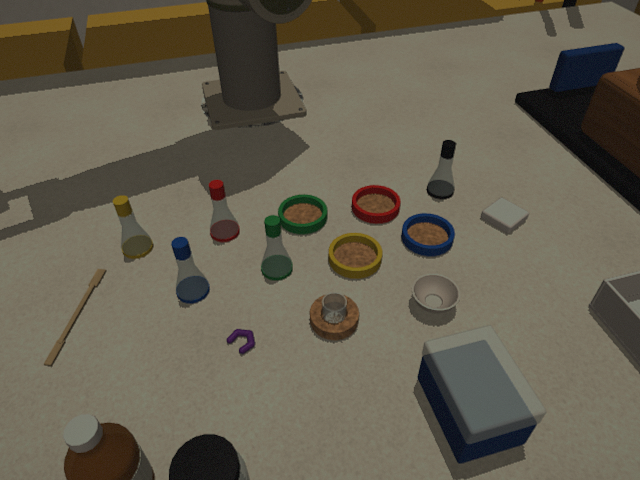

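```bash
cat > h.py <<'E'
from station import arm
import cv2, numpy as np
HUE={"red":(0,7),"blue":(105,130),"yellow":(20,32),"green":(50,85)}
NOM={"red":(.446,-.121),"blue":(.561,-.189),"yellow":(.449,-.27),"green":(.549,-.056)}
HOL={"red":(.459,.145),"blue":(.560,.203),"yellow":(.574,.07),"green":(.447,.012)}
def proj(m,X):
    c=m["R"]@np.array(X)+m["t"]; p=m["mtx"]@c; return p[:2]/p[2]
def ray(m,uv):
    d=m["R"].T@np.linalg.solve(m["mtx"],[uv[0],uv[1],1]); return -m["R"].T@m["t"],d/np.linalg.norm(d)
def atz(m,uv,z):
    o,d=ray(m,uv); return o+d*(z-o[2])/d[2]
def mask(img,c,ctr,r,vmin=60):
    hsv=cv2.cvtColor(img,cv2.COLOR_BGR2HSV)
    lo,hi=HUE[c]; h=hsv[...,0].astype(int)
    k=(h>=lo)&(h<=hi)
    if c=="red": k|=h>=173
    k&=(hsv[...,1]>170)&(hsv[...,2]>vmin)
    yy,xx=np.mgrid[:480,:640]; k&=np.hypot(xx-ctr[0],yy-ctr[1])<r
    n,l,s,_=cv2.connectedComponentsWithStats(k.astype(np.uint8))
    return (l==1+np.argmax(s[1:,4])) if n>1 else k
def stop(c,cam,img,m,nom):
    k=mask(img,c,proj(m,[*nom,.095]),22,90); y,x=np.nonzero(k); return np.array([x.mean(),y.mean()]),len(x)
def tri(a,b):
    A=np.zeros((3,3));v=np.zeros(3)
    for o,d in(a,b):
        P=np.eye(3)-np.outer(d,d);A+=P;v+=P@o
    return np.linalg.solve(A,v)
def holder(c,img,m):
    k=mask(img,c,proj(m,[*HOL[c],.02]),45,60)
    p=cv2.findContours(k.astype(np.uint8),cv2.RETR_EXTERNAL,cv2.CHAIN_APPROX_NONE)[0]
    p=max(p,key=len); e=cv2.fitEllipse(cv2.convexHull(p)); return e
E
python3 - <<'E'
from h import *
I={c:arm.camera(c) for c in("top","scene")};M={c:arm.camera_model(c) for c in I}
np.set_printoptions(precision=4,suppress=True)
for c in HUE:
    u={k:stop(c,k,I[k],M[k],NOM[c]) for k in I}
    T=tri(*[ray(M[k],u[k][0]) for k in I])
    print(c,"stopper",T,{k:(u[k][0].round(1),u[k][1]) for k in u}, atz(M["top"],u["top"][0],.098),atz(M["scene"],u["scene"][0],.096))
    for k in I:
        e=holder(c,I[k],M[k]); print("  holder",k,atz(M[k],e[0],.018)[:2],np.array(e[0]),e[1])
E
```

```text
red stopper [ 0.4456 -0.1284  0.1056] {'top': (array([409.8, 321.7]), 220), 'scene': (array([215.5, 183.9]), 103)} [ 0.4453 -0.1303  0.098 ] [ 0.4329 -0.1278  0.096 ]
  holder top [0.4598 0.1441] [225.1673 307.2377] (54.21942901611328, 55.95231246948242)
  holder scene [0.4697 0.1417] [375.4987 203.7722] (37.88473129272461, 48.71710968017578)
blue stopper [nan nan nan] {'top': (array([455.6, 238.4]), 109), 'scene': (array([nan, nan]), 0)} [ 0.5636 -0.1973  0.098 ] [nan nan nan]
  holder top [0.5596 0.2005] [193.1976 244.0096] (51.55230712890625, 53.81413650512695)
  holder scene [0.5615 0.2015] [428.102  230.9076] (34.13815689086914, 51.39860534667969)
yellow stopper [ 0.4426 -0.2766  0.1054] {'top': (array([518. , 325.9]), 221), 'scene': (array([120. , 199.9]), 107)} [ 0.4422 -0.2803  0.098 ] [ 0.4302 -0.2788  0.096 ]
  holder top [0.5709 0.0664] [276.4622 238.5133] (53.13614273071289, 53.262939453125)
  holder scene [0.5801 0.0652] [354.797  255.0531] (45.47444534301758, 54.0264892578125)
green stopper [nan nan nan] {'top': (array([356.5, 235.8]), 4), 'scene': (array([nan, nan]), 0)} [ 0.565  -0.0557  0.098 ] [nan nan nan]
  holder top [ 0.4832 -0.0148] [325.9565 294.0869] (1.3621046543121338, 24.919170379638672)
  holder scene [ 0.4175 -0.013 ] [284.6279 201.7674] (2.2039592266082764, 11.606180191040039)h.py:22: RuntimeWarning: Mean of empty slice.
  k=mask(img,c,proj(m,[*nom,.095]),22,90); y,x=np.nonzero(k); return np.array([x.mean(),y.mean()]),len(x)
  ret = ret.dtype.type(ret / rcount)
```

```bash
python3 - <<'E'
import cv2,numpy as np
t=cv2.imread("pics/top0.png");s=cv2.imread("pics/scene0.png")
a=cv2.resize(t[220:345,335:535],(800,500),interpolation=cv2.INTER_NEAREST);cv2.imwrite("pics/ca.png",a)
a=cv2.resize(s[160:310,110:310],(800,600),interpolation=cv2.INTER_NEAREST);cv2.imwrite("pics/cb.png",a)
H=lambda i,x,y:cv2.cvtColor(i[y:y+1,x:x+1],cv2.COLOR_BGR2HSV)[0,0]
print([H(t,*p) for p in((361,241),(354,258),(456,238),(437,248),(410,322),(396,320),(285,324))],[H(s,*p) for p in((273,223),(276,270),(181,241),(192,292),(280,222))])
E
```

```text
[array([ 64, 165,  94], dtype=uint8), array([64, 71, 61], dtype=uint8), array([110, 205,  92], dtype=uint8), array([108,  68,  56], dtype=uint8), array([  1, 213, 135], dtype=uint8), array([  2, 119,  58], dtype=uint8), array([ 65, 158, 102], dtype=uint8)] [array([ 65, 152,  84], dtype=uint8), array([66, 63, 65], dtype=uint8), array([108, 189,  85], dtype=uint8), array([102,  53,  63], dtype=uint8), array([ 71, 161,  38], dtype=uint8)]
```

View pics/ca.png

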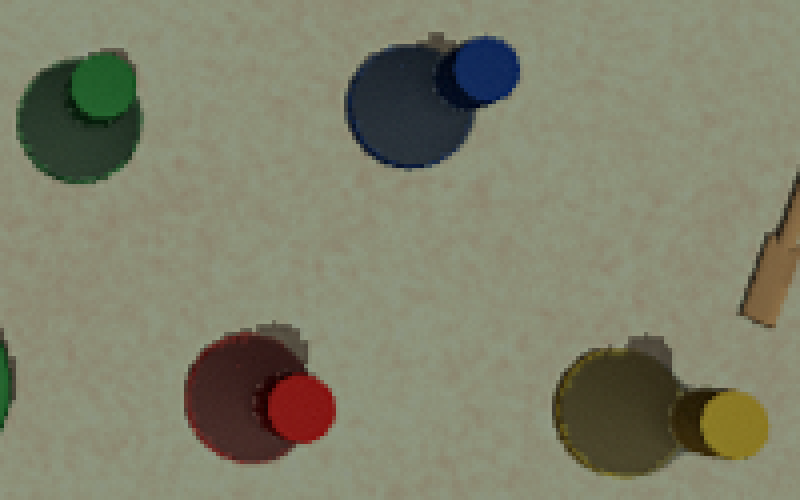

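View pics/cb.png

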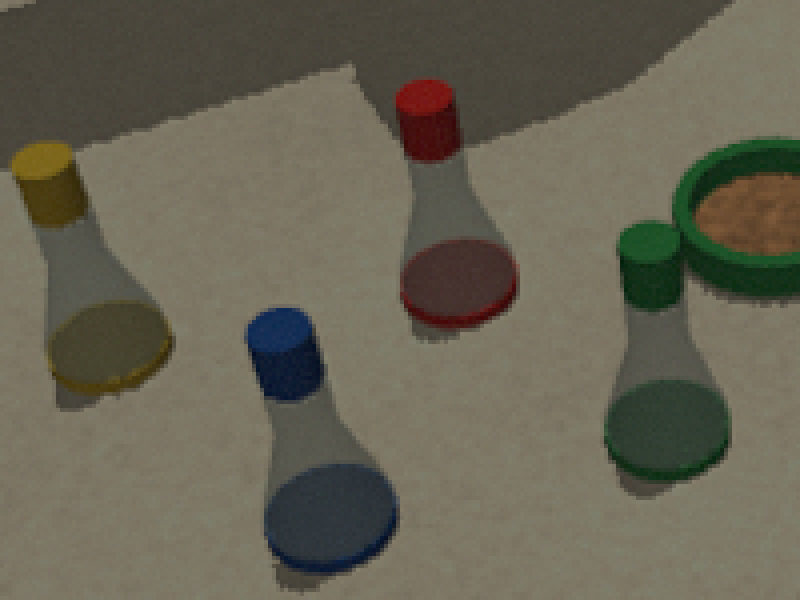

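```bash
python3 - <<'E'
from h import *
import h
np.set_printoptions(precision=4,suppress=True)
T,S=arm.camera_model("top"),arm.camera_model("scene")
P=dict(green=((360.25,241),(354.5,249.75),(272,220.5)),blue=((456,236.75),(437,246),(179.75,242)),red=((410,321.5),(396.75,319),(216,184)),yellow=((518.25,325.75),(489,322.25),(120.75,199.5)))
for c,(a,b,s) in P.items(): print(c,atz(T,a,.106)[:2],"foot",atz(T,b,.008)[:2],"scene",atz(S,s,.106)[:2],"tri",tri(ray(T,a),ray(S,s)))
t=cv2.imread("pics/top0.png");s=cv2.imread("pics/scene0.png")
hs={}
for n,i,M in(("top",t,T),("scene",s,S)):
    for c in HUE:
        q=proj(M,[*HOL[c],.02]); lo,hi=HUE[c]
        hsv=cv2.cvtColor(i,cv2.COLOR_BGR2HSV);H=hsv[...,0].astype(int)
        # bright top ring: the brighter values only
        k=(((H>=lo)&(H<=hi))|((c=="red")&(H>172)))&(hsv[...,1]>(195 if c=="red" or c=="yellow" else 130))&(hsv[...,2]>(75 if n=="top" else 25))
        yy,xx=np.mgrid[:480,:640];k&=np.hypot(xx-q[0],yy-q[1])<34
        y,x=np.nonzero(k); e=cv2.fitEllipse(cv2.convexHull(np.c_[x,y].astype(np.int32)))
        print(n,c,atz(M,e[0],.02)[:2],e[1],len(x))
a=cv2.resize(t[210:350,150:350],(800,560),interpolation=cv2.INTER_NEAREST);cv2.imwrite("pics/cc.png",a)
E
```

```text
green [ 0.5563 -0.0604] foot [ 0.5561 -0.0605] scene [ 0.5582 -0.0593] tri [ 0.5566 -0.0598  0.1048]
blue [ 0.5647 -0.1954] foot [ 0.5646 -0.195 ] scene [ 0.5653 -0.194 ] tri [ 0.5648 -0.1947  0.1059]
red [ 0.4458 -0.129 ] foot [ 0.4461 -0.1284] scene [ 0.4468 -0.1273] tri [ 0.4459 -0.1281  0.1057]
yellow [ 0.4427 -0.2771] foot [ 0.4436 -0.275 ] scene [ 0.443  -0.2748] tri [ 0.4429 -0.2758  0.1065]
top red [0.4598 0.1436] (53.608497619628906, 55.546688079833984) 713
top blue [0.5595 0.2003] (51.67054748535156, 53.7415885925293) 583
top yellow [0.5685 0.0627] (47.3221549987793, 50.9400634765625) 22
top green [0.4482 0.0106] (54.12199401855469, 55.161109924316406) 630
scene red [0.472  0.1405] (37.6736946105957, 48.831809997558594) 731
scene blue [0.5704 0.196 ] (41.95215606689453, 53.38274002075195) 999
scene yellow [0.5819 0.0643] (44.81074905395508, 53.73514175415039) 550
scene green [0.4624 0.0018] (39.6986198425293, 58.08470916748047) 971
```

View pics/cc.png

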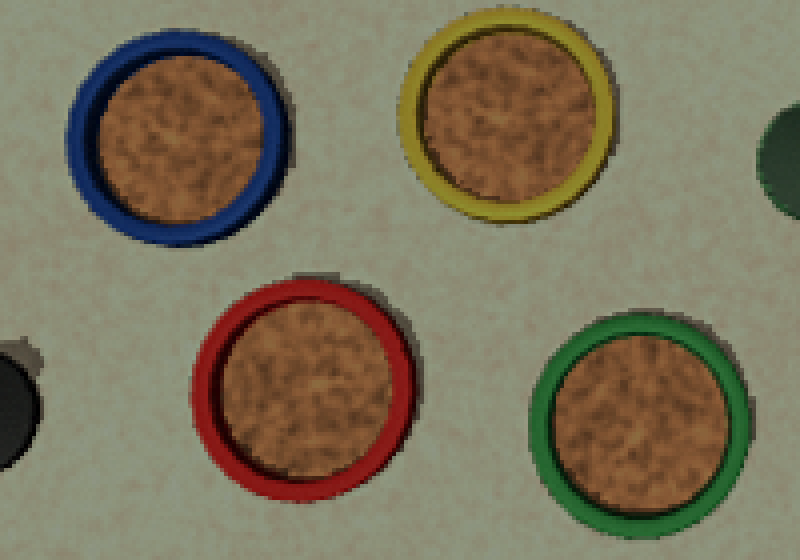

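```bash
cat >> h.py <<'E'
F=dict(green=(.5563,-.0602),blue=(.5647,-.195),red=(.4459,-.1285),yellow=(.443,-.276))
G=dict(red=(.4598,.144),blue=(.5595,.2003),yellow=(.571,.0664),green=(.448,.0108))
Q=[0,1,0,0]; UP=.21
def run(c):
    f,g=F[c],G[c]
    arm.move_gripper(.055,15)
    arm.move_ptp([*f,UP],Q)
    arm.line_to([*f,.063],speed=.12)
    arm.move_gripper(0,15); print(c,"w",arm.current_gripper_width())
    arm.line_to([*f,UP],speed=.12); print("w",arm.current_gripper_width(),arm.current_ft_force())
    arm.line_to([*g,UP],speed=.15)
    arm.line_to([*g,.085],speed=.12)
    arm.line_to([*g,.0685],speed=.03); print("ft",arm.current_ft_force())
    arm.move_gripper(.055); arm.wait(.2)
    arm.line_to([*g,UP],speed=.12); print("t",arm.current_clock())
E
python3 - <<'E'
from h import *
arm.move_gripper(.055,15)
run("green")
cv2.imwrite("pics/g1.png",arm.camera("scene"));cv2.imwrite("pics/g1w.png",arm.camera("wrist"))
E
```

```text
green w 0.023656176443678293
w 0.02391295730440215 [ 0.63330953 -0.53774054 -1.26886362]
ft [-0.59418872  0.02343976 -1.09056955]
t 12.95
```

View pics/g1.png

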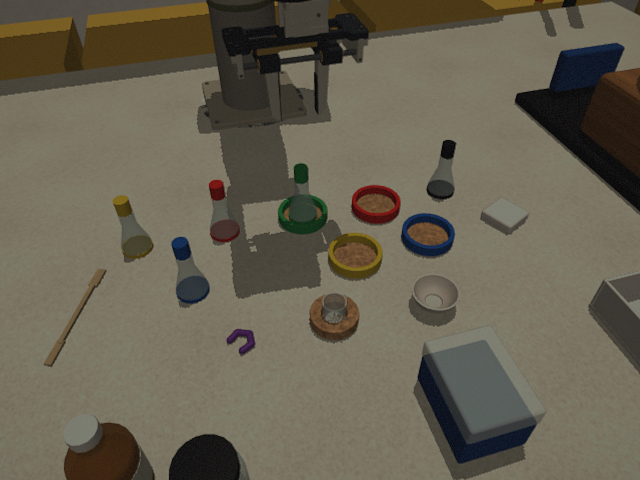

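View pics/g1w.png

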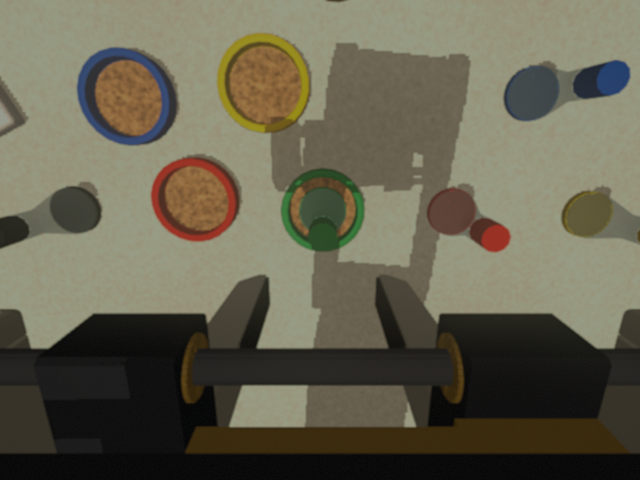

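The green flask stands upright and roughly centred in the green holder: scene picture near (302, 212), wrist picture near (322, 210). Now the other three.

```bash
python3 - <<'E'
from h import *
for c in("yellow","red","blue"): run(c)
arm.move_j([-1.303,.13,1.488,0,1.523,-.085])
t=arm.camera("top");s=arm.camera("scene")
cv2.imwrite("pics/f_s.png",s);cv2.imwrite("pics/f_t.png",cv2.resize(t[200:350,90:350],(780,450),interpolation=cv2.INTER_NEAREST))
print(arm.current_clock())
E
```

```text
yellow w 0.023904782471470522
w 0.023997954958202478 [-0.79189381  0.57412293 -0.50133772]
ft [ 0.06136229 -0.06928255 -1.00874595]
t 24.4417
red w 0.023813134210880705
w 0.02373127827476332 [-0.88517138  0.31308677  0.01154733]
ft [-0.35317669 -0.95252625 -0.08651909]
t 35.0333
blue w 0.023753660128425617
w 0.024042924853617562 [ 0.15046155 -0.38283913 -1.97554158]
ft [-0.12356488 -0.49919871  0.07808093]
t 46.85
49.9
```

View pics/f_s.png

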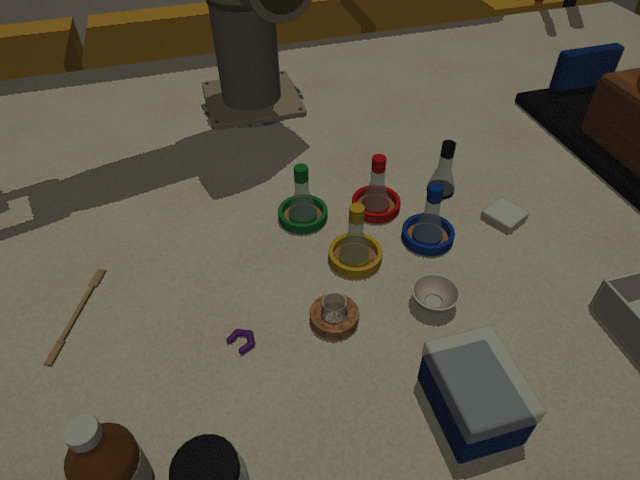

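View pics/f_t.png

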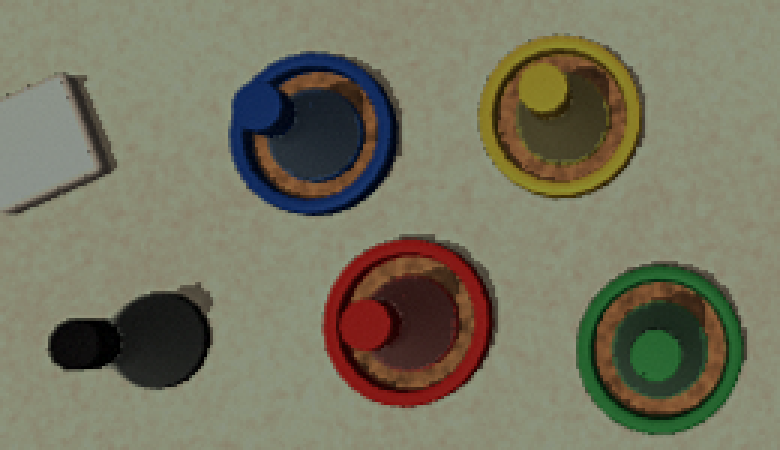

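All four feet look centred on the cork in the top crop. I'll check this with numbers before handing in.

```bash
python3 - <<'E'
from h import *
T=arm.camera_model("top")
for c,s,f in(("blue",(262,107),(315,134)),("yellow",(544,89),(564,115)),("red",(367,325),(414,322)),("green",(656,356),(660,347))):
    k=lambda p:(90+p[0]/3-.33,200+p[1]/3-.33)
    a=atz(T,k(s),.111)[:2];b=atz(T,k(f),.013)[:2]
    print(c,"err mm stopper",((a-G[c])*1000).round(1),"foot",((b-G[c])*1000).round(1))
arm.job_done()
E
```

```text
blue err mm stopper [-0.4 -3.1] foot [ 0.3 -0.8]
yellow err mm stopper [-1.1 -0.9] foot [ 1.5 -1.4]
red err mm stopper [-0.6 -1.2] foot [ 0.4 -2.9]
green err mm stopper [-0.3 -0.2] foot [ 1.4 -0.4]
the job is handed in; nothing more can be done
```

I picked up the four coloured flasks by the neck, stood each in the holder of its own colour, moved the arm clear and handed the job in at about 50 s.

- **Position:** in the last top picture, each flask's stopper and foot are about 3 mm or less from its holder's centre (14 mm allowed). I read those points off the picture by eye.
- **Upright:** stopper and foot agree to within about 3 mm, so the flasks are upright within the measuring error. I judged foot height on the cork only from the set-down height and the pictures.
- **Left alone:** the black-stoppered flask and the cup look unmoved in the pictures; I did not measure them.
- **Disagreements:** the networks sometimes mixed up flask colours, and one holder fit from the scene camera was off because the ring was seen from the side. I used the top-camera positions instead. For the flasks, these agreed with the scene camera to about 2 mm.

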